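# Load the label roll: push it up the loading ramp to the stop

## Robot

A 7-joint arm with a two-finger parallel gripper is mounted at the origin on a cart in front of the work surface, level with it; the furniture and walls round the work are solid. World frame = base frame: x ahead of the robot, y to its left, z up, the work surface at z = 0. Lengths are in m, angles in rad, forces in N, time in s.
With the tool pointing down it reaches from about 0.4 to 0.85 m from the base axis. Payload 10.4 kg.
Tool frame: the origin (TCP) lies midway between the tips of the shut fingers; the grasp point (between the pads) lies 19 mm behind it; z points along the fingers, y is the line along which they close (so a half turn about z gives the same grasp; the last joint's range is limited). The gripper opens to 85 mm and grips with 20 to 120 N. Pads are 22 mm wide; open, the fingers measure 114 mm over their backs; the gripper's body (76 mm by 85 mm) begins 54 mm behind the grasp point. The pads swing forward as they close: fully open they stand 13 mm farther back than shut.
Start: joints at [1.139, 0.332, -0.065, 1.46, 0.022, 1.35, -0.088], TCP at [0.248, -0.574, 0.231] pointing down, gripper open.
Joint ranges: [-2.6, 2.6], [-0.5, 2.12], [-1.47, 1.34], [0.16, 2.42], [-1.27, 4.41], [0.06, 2.06], [-2.6, 2.6]. Speed limits (rad/s): [2.22, 2.22, 2.79, 2.79, 3.14, 3.14, 3.14].

## Interface

Orientations are given as a unit quaternion [x, y, z, w].
In Python, from workcell import get_obs, camera, camera_params, hand_in gives the robot as it stands.
- The arm moves only by the tool carry_out, never from a script. Its argument "commands" is a list that holds one entry, the list of rows, each a list of 6 numbers: the shift along the tool's x, y, z in units of 40 mm (1.0 is 40 mm), then the turn, a rotation vector about the tool's x, y, z in units of 6 degrees (1.0 is 6 degrees). In form: [[[x, y, z, ax, ay, az], ...]]. A call has 1 to 20 rows; each row shifts and turns the commanded pose from where the row before left it, along the tool's axes as they then stand; what a row does not reach is not made up. A row lasts 1/12 s, in which the tool goes at most 41.7 mm and 7.16 degrees, less where a joint would pass 70% of its speed; a pose out of reach is approached as far as the arm can. A call is refused whole if a number of a shift passes 1 or a number of a turn 1, either way. A call with a gripper value outside its range is refused whole. "hand" is the closure, from -1 (fully open) to 1 (shut), set as the call begins (left out, the last holds). The fingers move at their own pace and stop on an object; "force" is the grip in N (left out, the last holds). Time passes only in rows, so rows that do not move let the fingers close. It gives the time, the measured TCP pose, the force, the opening and the grip force at its end, in the units of the state.
- get_obs(): the state, without advancing time (a new reading comes with each control period).
- camera(name): name is "side" or "top"; returns the picture (400x640x3 uint8, red, green, blue); there is no depth.
- camera_params(name): a dict with "mtx" (3x3 intrinsics, pixels), "R" (3x3) and "t" (3): a world point X has camera coordinates R X + t. Camera axes: x right, y down, z forward; pixel columns grow to the right and rows downward; lengths in m; the calibration is good to about 2 mm. A picture is of the moment at which its call begins. camera_params takes no time and is no camera call.
- hand_in(): hands the job in; it is judged then, once.
The state is a dict: "clock": time; "joint_pos": joint angles; "joint_velocities": joint speeds; "tau": joint torques, N m; "position": TCP position; "ee_rot": TCP orientation; "ft_force": force on the tool from outside, world axes, zero at the start; "torque": the same for the moment, N m; "grip_width": opening from 0.0 (shut) to 1.0 (fully open); "grasp_force": force on a finger pad.
Only numpy, scipy, OpenCV 4.12 (cv2) and the standard library are available. Lean on these libraries where they do the work, as an engineer would, in place of code of your own. Each camera call takes 0.05 s, during which the arm holds its last target. There are 200 camera calls.

## Task

Load the label roll that lies on its side at the low end of the small loading ramp: push it up the slope with the fingertips, over the crest, until it rests against the stop at the high end, then take the hand away. Push it gently the whole way, so that it never rolls back down by itself, and do not pick it up or lift it. Leave everything else on the desk where it is.

Things in the scene. Friction and masses are not known exactly. Their poses are not given: they have to be found in the camera images.
- label_roll_center (a point): Centre of the label roll to be loaded: a white cylinder of paper labels, diameter 69 mm (radius 34.3), 40 mm wide, 60 to 130 g, lying on its side across the ramp's channel, its axis (z) level, so that it rolls along the ramp. At the start it rests on the level landing, its centre 25 to 58 mm before the foot of the slope, and stays there untouched. Smooth, friction about 0.6.
- label_roll: The same roll; this origin is the centre of one of its round end faces, z along the roll's axis towards the centre (20 mm away), so it is not at the roll's centre.
- ramp: Loading ramp, grey sheet metal with aluminium side rails, fixed to the desk, 306 mm long, 78 wide over its feet. Origin on the desk under its middle; x level, from low to high end, y across, z up. Channel 44 mm wide between rails that stand 12 mm above the running surface all along (52 over their outsides): a wide hand can run above the rails. Kerb 18 mm high at the low end, x = -157 to -151.
- ramp_slope: The slope's own frame: origin at its foot on the running surface (-60, 0, 10 mm in the ramp's frame), x up the slope (9 degrees above level), y across, z square to the surface. A roll running on the slope has its centre at z = 34.3 mm. Let go anywhere on the slope, it rolls back down.
- ramp_foot (a point): Mid-channel point on the running surface where the level landing (91 mm long, 10 mm above the desk) ends and the 9 degree slope begins; x = -60 mm in the ramp's frame.
- ramp_crest (a point): Mid-channel point at the crest, the highest of the running surface (32.2 mm above the desk), x = 80 mm in the ramp's frame, 140 mm from the foot measured level. Behind it a cradle falls 8 degrees towards the stop. A roll whose centre is more than 5 mm past the crest rolls down to the stop by itself and stays.
- ramp_seat (a point): Where the roll's centre is when it lies in the cradle against the stop: 28 mm past the crest (x = 108 mm in the ramp's frame, 168 mm past the foot), 62.9 mm above the desk. The stop is an upright plate, its face 34.3 mm beyond this point, its top 69 mm above the desk.
- spare_roll: A second, equal label roll, standing on end beside the ramp, not to be moved; 69 mm across, 40 mm high; origin under its centre.
- glue_stick: White glue stick standing beside the ramp, 27 mm thick, 98 mm high; origin under its centre. Not to be moved.
- tape_roll: Roll of tape lying flat beside the ramp, 68 mm across, 18 mm high; origin under its centre. Not to be moved.
- pen_pot: Dark pot with pens, 83 mm across, 171 mm high, at the back; origin under its centre. Not to be moved.
- mug: Mug, 78 mm across with a handle, 92 mm high, at the back; origin under its centre. Not to be moved.
- stapler: Black stapler, 36 x 150 x 49 mm; origin under its centre. Not to be moved.
- calculator: Desk calculator, 124 x 74 x 16 mm; origin under its centre. Not to be moved.
- hole_punch: Hole punch, 54 x 112 x 50 mm, at the left; origin under its centre. Not to be moved.
Mind the look-alikes: they are no part of the job. Leave any orange or pink look-alike of the label_roll alone.

How it is judged:
On the way:
1. the roll is pushed up the middle of the slope, running on it (x of label_roll_center in the frame of ramp between 0 and 0.07 m and z of label_roll_center in the frame of ramp_slope below 0.044 m and contact force between label_roll and ramp above 0.05 N), for 0.1 s.
At the end, for the whole second after the job is handed in: the roll lies at rest in the cradle against the stop: its centre within 6 mm along the ramp and 8 mm in all of the seated place, its axis across the ramp to 0.15 rad (x of label_roll_center in the frame of ramp between 0.102 and 0.114 m and distance between label_roll_center and ramp_seat below 0.008 m and angle between the z axis of label_roll and the y axis of ramp, either way round below 0.15 rad and linear speed of label_roll below 0.02 m/s); the robot touches nothing.
It fails at once if the roll runs free on the slope (nothing touching it, faster than 0.2 m/s) (x of label_roll_center in the frame of ramp between -0.05 and 0.07 m and linear speed of label_roll above 0.2 m/s and contact force between label_roll and the fingers below 0.01 N and contact force between label_roll and the arm below 0.01 N).
It fails at once if the roll is flung (faster than 0.5 m/s) (linear speed of label_roll above 0.5 m/s).
It fails at once if the roll is lifted (about 10 mm) off the running surface (z of label_roll_center in the frame of ramp_slope above 0.055 m or (x of label_roll_center in the frame of ramp between -0.05 and 0.07 m and z of label_roll_center in the frame of ramp_slope above 0.044 m)).
It fails at once if another thing on the desk is moved by more than 20 mm (distance of any of spare_roll, glue_stick, tape_roll, pen_pot, mug, stapler, calculator, hole_punch from where it was at the start of the episode above 0.02 m).
It also fails if it takes over 40 s, if anything falls off the work surface, if the arm or the gripper's body presses on something with over 40 N, if the wrist force passes 120 N, or if a joint passes its speed limit or range.

## Working session

There is one attempt and no reset: what is moved stays moved. The work goes in short steps, Python scripts to look and compute and a tool call to move; the robot and the scene stay as the last step left them, time stands still between calls to the robot, and variables do not carry over. Pictures are saved under pics/ and viewed, at most 10 in all, crops included, and the job is handed in when it is done.

Besides the shell and the picture viewer there is one more tool, called as name(argument=value, ...), one argument or row to a line, values as JSON. carry_out: Moves the arm, as the interface text tells. Its arguments: {"type":"object","properties":{"commands":{"type":"array"},"hand":{"type":"number"},"force":{"type":"number"}},"required":["commands"]}

```bash
mkdir -p pics; python3 - <<'E'
from workcell import *
import cv2,numpy as np
for n in("side","top"):
    im=camera(n); cv2.imwrite(f"pics/{n}0.png",im[:,:,::-1])
    p=camera_params(n); print(n,p["mtx"],p["R"],p["t"])
print(get_obs())
E
```

```text
side [[452.1038706    0.         322.6782744 ]
 [  0.         452.1038706  193.89438834]
 [  0.           0.           1.        ]] [[-0.81108058 -0.58493175 -0.00177284]
 [-0.32127368  0.44801455 -0.83430581]
 [ 0.48880622 -0.67611967 -0.55129908]] [0.5245422  0.23862271 1.02460727]
top [[463.84226542   0.         321.31519476]
 [  0.         463.84226542 206.97921445]
 [  0.           0.           1.        ]] [[-0.02068274 -0.99976742 -0.00611024]
 [-0.98426568  0.02143397 -0.17538999]
 [ 0.17548017  0.00238655 -0.98448007]] [0.01005318 0.61672253 1.42198737]
{'clock': 0.1, 'joint_pos': array([ 1.13939521,  0.3328202 , -0.06473921,  1.46084144,  0.02161127,
        1.34988507, -0.08848369]), 'joint_velocities': array([-0.00068624, -0.00187493, -0.00012323, -0.00170191,  0.00047124,
        0.00073116,  0.00026815]), 'tau': array([ 1.40995911e-03, -6.26749063e+01,  4.95864800e-02, -3.92433107e+01,
        1.65000436e-02,  6.96802454e-03, -1.29934397e-04]), 'position': array([ 0.24833032, -0.57319365,  0.23059598]), 'ee_rot': array([ 9.79175055e-01,  2.03016786e-01, -1.53796645e-04, -6.09860789e-04]), 'ft_force': array([0.42503699, 0.45272796, 0.64331561]), 'torque': array([ 0.0165463 , -0.01679859,  0.02457863]), 'grasp_force': 0.0, 'grip_width': 1.0001820956957854}
```

View pics/top0.png

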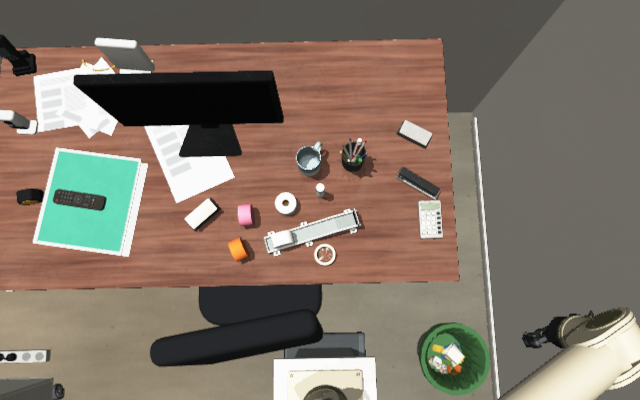

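View pics/side0.png

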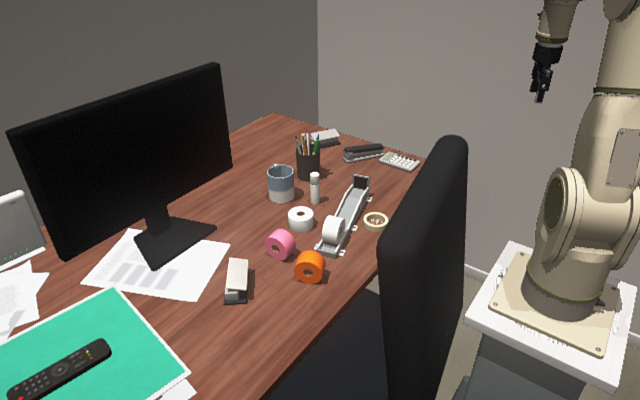

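The top view shows the ramp running from (270,243) at the low end to (358,218) at the stop. Candidates for the label roll:
- White roll at (284,238), lying in the channel at the low end. This fits.
- White roll at (286,203), standing on end: the spare.
- Pink roll at (245,215) and orange roll at (238,249): look-alikes.

I'll confirm with an enlarged crop.

```bash
python3 - <<'E'
import cv2,numpy as np
a=cv2.imread("pics/top0.png")[185:275,225:375]; a=cv2.resize(a,None,fx=5,fy=5,interpolation=cv2.INTER_CUBIC)
b=cv2.imread("pics/side0.png")[165:265,285:395]; b=cv2.resize(b,None,fx=6,fy=6,interpolation=cv2.INTER_CUBIC)
cv2.imwrite("pics/topc.png",a);cv2.imwrite("pics/sidec.png",b)
E
```

```text
(no output)
```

View pics/topc.png

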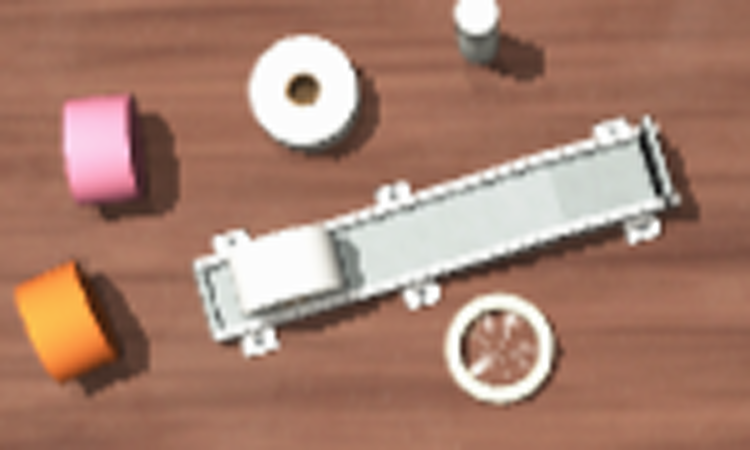

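View pics/sidec.png

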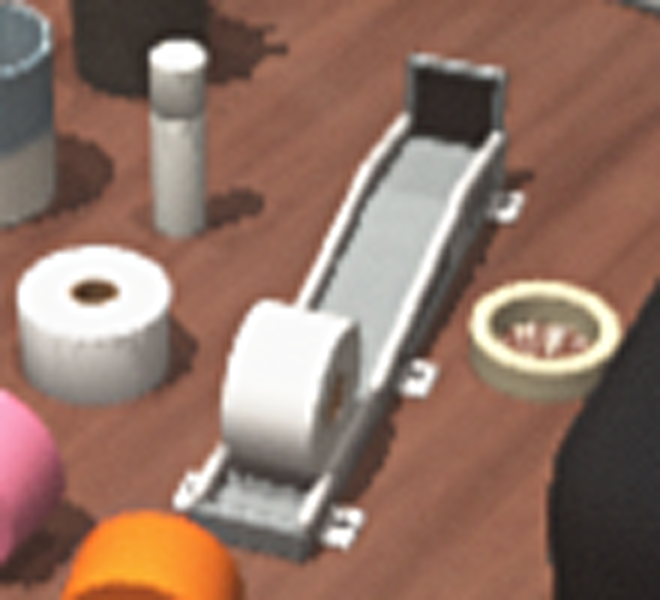

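```bash
cat > h.py <<'E'
import numpy as np, cv2
from workcell import *
P={n:camera_params(n) for n in("side","top")}
def ray(n,uv,z):
    p=P[n]; d=p["R"].T@np.linalg.solve(p["mtx"],[uv[0],uv[1],1]); c=-p["R"].T@p["t"]
    return c+d*(z-c[2])/d[2]
def proj(n,X):
    p=P[n]; q=p["mtx"]@(p["R"]@np.asarray(X)+p["t"]); return q[:2]/q[2]
top=lambda x,y:((x+.5)/5-.5+225,(y+.5)/5-.5+185)
side=lambda x,y:((x+.5)/6-.5+285,(y+.5)/6-.5+165)
E
python3 - <<'E'
from h import *
for nm,n,uv,z in [("kerbA","top",top(195,262),.018),("kerbB","top",top(218,340),.018),
 ("stopA","top",top(648,118),.069),("stopB","top",top(678,200),.069),
 ("crestA","top",top(553,168),.032),("crestB","top",top(566,215),.032),
 ("kerbA s","side",side(190,512),.018),("kerbB s","side",side(308,540),.018),
 ("stopA s","side",side(412,55),.069),("stopB s","side",side(505,68),.069),
 ("rollL","top",top(236,275),.045),("rollR","top",top(335,265),.045),
 ("rolltopmid","top",top(287,264),.0786)]:
    print(nm,ray(n,uv,z).round(4))
p=P["top"];
for n in P: print(n,(-P[n]["R"].T@P[n]["t"]).round(3))
# roll mask in top
im=cv2.imread("pics/top0.png"); 
E
```

```text
kerbA [0.5289 0.1854 0.018 ]
kerbB [0.4783 0.1706 0.018 ]
stopA [ 0.6081 -0.1065  0.069 ]
stopB [ 0.5556 -0.1235  0.069 ]
crestA [ 0.5832 -0.0469  0.032 ]
crestB [ 0.5525 -0.0544  0.032 ]
kerbA s [0.5267 0.1941 0.018 ]
kerbB s [0.4763 0.1798 0.018 ]
stopA s [ 0.6079 -0.1028  0.069 ]
stopB s [ 0.5637 -0.119   0.069 ]
rollL [0.517  0.1559 0.045 ]
rollR [0.522  0.0931 0.045 ]
rolltopmid [0.5195 0.1206 0.0786]
side [0.001 0.893 0.765]
top [ 0.358 -0.007  1.508]
```

The crops confirm it: the white roll lies across the channel at the low end, top crop (287,264), side crop (290,385). The kerb is at (206,301) and the stop at (663,160). Next I'll measure the chair back, because the arm has to pass over it.

```bash
python3 - <<'E'
from h import *
M={n:P[n]["mtx"]@np.c_[P[n]["R"],P[n]["t"]] for n in P}
def tri(t,s):
    X=cv2.triangulatePoints(M["top"],M["side"],np.float64(t),np.float64(s)).ravel(); return (X[:3]/X[3]).round(3)
print("chair right top",tri((318,322),(458,142)),tri((320,330),(466,165)))
for z in(0,.1,.2,.3,.4):print(z,ray("top",(318,325),z).round(3),ray("top",(155,350),z).round(3),ray("side",(455,138),z).round(3))
O=np.array([.5441,.0285]);u=np.array([.263,-.965]);u/=np.linalg.norm(u);v=np.array([-u[1],u[0]])
# roll blob: bright pixels near ramp low end in top view
for xr in(-157,-98,-60,80,108,142):
    print(xr,(O+u*xr/1000).round(4))
print("yaw",np.degrees(np.arctan2(u[1],u[0])))
from scipy.spatial.transform import Rotation as R
print(R.from_quat(get_obs()["ee_rot"]).as_matrix().round(3))
w=P["top"]
print("orange", ray("top",top(115,350),.035), "glue",ray("top",top(478,12),.098))
E
```

```text
chair right top [0.278 0.01  0.319] [0.254 0.006 0.268]
0 [0.248 0.015 0.   ] [0.182 0.528 0.   ] [ 0.498 -0.646  0.   ]
0.1 [0.255 0.014 0.1  ] [0.194 0.493 0.1  ] [ 0.433 -0.445  0.1  ]
0.2 [0.263 0.012 0.2  ] [0.205 0.457 0.2  ] [ 0.368 -0.244  0.2  ]
0.3 [0.27  0.011 0.3  ] [0.217 0.422 0.3  ] [ 0.303 -0.043  0.3  ]
0.4 [0.277 0.01  0.4  ] [0.229 0.386 0.4  ] [0.238 0.159 0.4  ]
-157 [0.5028 0.18  ]
-98 [0.5183 0.1231]
-60 [0.5283 0.0864]
80 [ 0.5651 -0.0487]
108 [ 0.5725 -0.0757]
142 [ 0.5814 -0.1085]
yaw -74.7549296622396
[[ 0.918  0.398 -0.001]
 [ 0.398 -0.918  0.001]
 [-0.    -0.001 -1.   ]]
orange [0.47201087 0.23389381 0.035     ] glue [ 0.67226621 -0.00097967  0.098     ]
```

Ramp geometry from the pictures: yaw is about -74.8°, origin about (0.544, 0.0285), and the roll sits at x ≈ -98 mm. The chair back's top is at z ≈ 0.32, in x 0.19–0.28 and y > 0. I'll shut the hand and go round it.

carry_out(
  commands=[
    [[0.7,-0.3,0,0,0,0],[0.7,-0.3,0,0,0,0],[0.7,-0.3,0,0,0,0],[0.7,-0.3,0,0,0,0],[0.7,-0.3,0,0,0,0],[0.7,-0.3,0,0,0,0],[0.7,-0.3,0,0,0,0],[0.7,-0.3,0,0,0,0],[0.7,-0.3,0,0,0,0],[0.7,-0.3,0,0,0,0],[0.7,-0.3,0,0,0,0],[0.7,-0.3,0,0,0,0],[0,0,0,0,0,-1],[0,0,0,0,0,-1],[0,0,0,0,0,-1],[0,0,0,0,0,-1],[0,0,0,0,0,-1],[0,0,0,0,0,0],[0,0,0,0,0,0]],
  ],
  hand=1,
)

```text
clock: 1.68
position: [0.4993, -0.3078, 0.231]
ee_rot: [0.894, 0.448, -0.0, -0.0]
ft_force: [0.6, -0.1, 0.1]
grip_width: 0.001
grasp_force: 0.0
```

carry_out(
  commands=[
    [[0.88,-0.17,0,0,0,-0.62],[0.88,-0.17,0,0,0,-0.62],[0.88,-0.17,0,0,0,-0.62],[0.88,-0.17,0,0,0,-0.62],[0.88,-0.17,0,0,0,-0.62],[0.88,-0.17,0,0,0,-0.62],[0.88,-0.17,0,0,0,-0.62],[0.88,-0.17,0,0,0,-0.62],[0.88,-0.17,0,0,0,-0.62],[0.88,-0.17,0,0,0,-0.62],[0.88,-0.17,0,0,0,-0.62],[0.88,-0.17,0,0,0,-0.62],[0.88,-0.17,0,0,0,-0.62],[0.88,-0.17,0,0,0,-0.62],[0,0,0,0,0,0],[0,0,0,0,0,0]],
  ],
)

```text
clock: 3.02
position: [0.5109, 0.1791, 0.2314]
ee_rot: [0.605, 0.796, 0.0, 0.0]
ft_force: [0.4, -1.2, 0.0]
grip_width: 0.002
grasp_force: 0.0
```

```bash
cat >> h.py <<'E'
from scipy.spatial.transform import Rotation as Rot
O=np.array([.5441,.0285]);u=np.array([.263,-.965]);u/=np.linalg.norm(u);v=np.array([-u[1],u[0]])
def rep():
    o=get_obs(); p=o["position"]; R=Rot.from_quat(o["ee_rot"]).as_matrix(); d=p[:2]-O
    print("t",o["clock"],"ramp x,y,z mm",(1000*np.r_[d@u,d@v,p[2]]).round(1),"yaw",np.degrees(np.arctan2(R[1,0],R[0,0])).round(2),"tilt",R[:2,2].round(3),"F",o["ft_force"].round(2),"q",o["joint_pos"].round(2))
E
python3 - <<'E'
from h import *
rep()
for n in P:
    cv2.imwrite(f"pics/{n}1.png",camera(n)[:,:,::-1])
a=cv2.imread("pics/side1.png"); cv2.imwrite("pics/side1c.png",cv2.resize(a[0:270,240:640],None,fx=2,fy=2))
E
```

```text
t 3.0167 ramp x,y,z mm [-154.     7.6  231.4] yaw 105.56 tilt [0. 0.] F [ 0.43 -1.24  0.  ] q [ 0.24  0.22 -0.75  1.65  0.16  1.33 -0.27]
```

View pics/side1c.png

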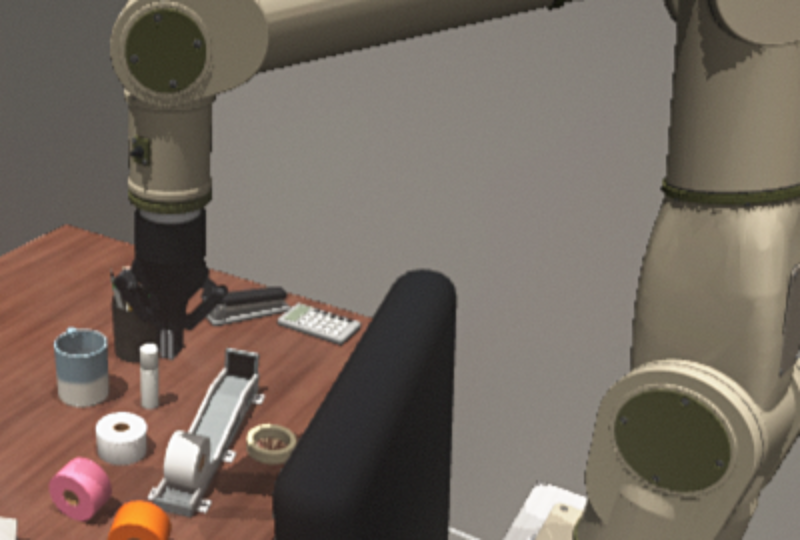

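The arm is well above the chair, and the roll is untouched at crop (185,457). Next I'll centre the hand behind the roll and go down.

carry_out(
  commands=[
    [[0.15,-0.19,0,0,0,0],[0,0,0.6,0,0,0],[0,0,0.6,0,0,0],[0,0,0.6,0,0,0],[0,0,0.6,0,0,0],[0,0,0.6,0,0,0],[0,0,0.6,0,0,0],[0,0,0.4,0,0,0],[0,0,0.4,0,0,0],[0,0,0.4,0,0,0],[0,0,0,0,0,0],[0,0,0,0,0,0]],
  ],
)

```text
clock: 4.12
position: [0.5025, 0.1798, 0.039]
ee_rot: [0.606, 0.795, -0.001, -0.0]
ft_force: [0.2, -0.7, 0.0]
grip_width: -0.001
grasp_force: 0.0
```

```bash
python3 - <<'E'
from h import *
rep()
a=camera("side")[:,:,::-1]; b=camera("top")[:,:,::-1]
cv2.imwrite("pics/both2.png",np.hstack([cv2.resize(a[165:265,285:385],(400,400)),cv2.resize(b[185:285,230:330],(400,400))]))
E
```

```text
t 4.1167 ramp x,y,z mm [-156.9   -0.3   39. ] yaw 105.38 tilt [-0.002 -0.   ] F [ 0.23 -0.69  0.04] q [ 0.16  0.42 -0.7   1.87  0.32  0.97 -0.41]
```

View pics/both2.png

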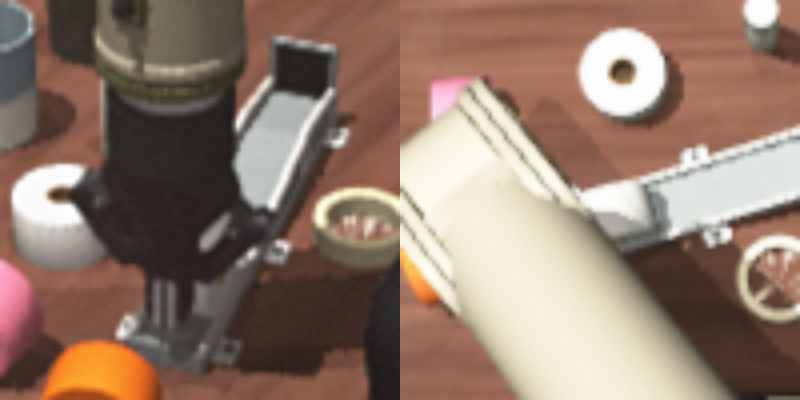

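The fingers are centred behind the roll, over the kerb at left-half (165,315), with nothing touched. I'll start the gentle push.

carry_out(
  commands=[
    [[-0.1,0,0.1,0,0,0],[-0.12,0,0,0,0,0],[-0.12,0,0,0,0,0],[-0.12,0,0,0,0,0],[-0.12,0,0,0,0,0],[-0.15,0,0,0,0,0],[-0.15,0,0,0,0,0],[-0.15,0,0,0,0,0],[-0.15,0,0,0,0,0],[-0.15,0,0,0,0,0],[-0.15,0,-0.024,0,0,0],[-0.15,0,-0.024,0,0,0],[-0.15,0,-0.024,0,0,0],[-0.15,0,-0.024,0,0,0],[-0.15,0,-0.024,0,0,0],[-0.15,0,-0.024,0,0,0]],
  ],
)

```text
clock: 5.55
position: [0.527, 0.0942, 0.0412]
ee_rot: [0.605, 0.796, 0.0, 0.0]
ft_force: [0.2, 0.7, 0.3]
grip_width: 0.005
grasp_force: 0.4
```

```bash
python3 - <<'E'
from h import *
rep()
a=camera("side")[:,:,::-1]; b=camera("top")[:,:,::-1]
cv2.imwrite("pics/both3.png",np.hstack([cv2.resize(a[165:265,285:385],(400,400)),cv2.resize(b[185:285,250:350],(400,400))]))
E
```

```text
t 5.55 ramp x,y,z mm [-67.8   0.8  41.2] yaw 105.5 tilt [ 0. -0.] F [0.16 0.74 0.34] q [ 0.31  0.41 -0.67  1.87  0.31  0.97 -0.22]
```

View pics/both3.png

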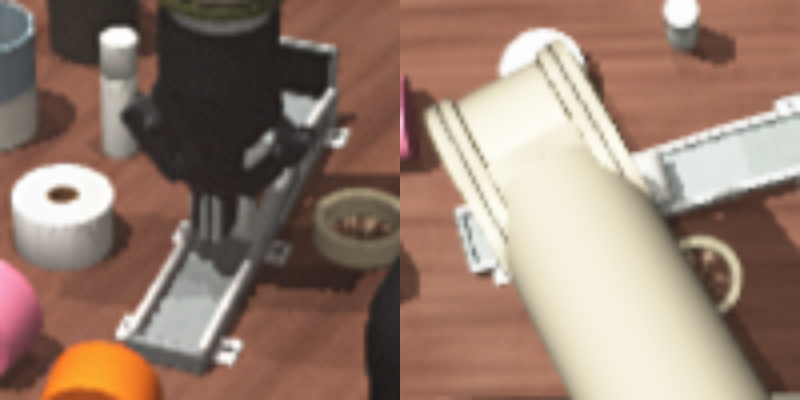

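The roll is moving up just ahead of the fingers: its front edge is at right-half (650,180), contact force is about 0.8 N, and the neighbours haven't moved. I'll continue up and over the crest.

carry_out(
  commands=[
    [[-0.12,0,-0.019,0,0,0],[-0.15,0,-0.024,0,0,0],[-0.15,0,-0.024,0,0,0],[-0.15,0,-0.024,0,0,0],[-0.15,0,-0.024,0,0,0],[-0.15,0,-0.024,0,0,0],[-0.15,0,-0.024,0,0,0],[-0.15,0,-0.024,0,0,0],[-0.15,0,-0.024,0,0,0],[-0.15,0,-0.024,0,0,0],[-0.15,0,-0.024,0,0,0],[-0.15,0,-0.024,0,0,0],[-0.15,0,-0.024,0,0,0],[-0.15,0,-0.024,0,0,0],[-0.15,0,-0.024,0,0,0],[-0.15,0,-0.024,0,0,0],[-0.15,0,-0.024,0,0,0],[-0.15,0,0,0,0,0],[-0.1,0,0,0,0,0],[-0.1,0,0,0,0,0]],
  ],
)

```text
clock: 7.32
position: [0.5576, -0.0166, 0.0571]
ee_rot: [0.605, 0.796, -0.0, 0.0]
ft_force: [-0.0, 0.4, -0.3]
grip_width: 0.0
grasp_force: 0.0
```

```bash
python3 - <<'E'
from h import *
rep()
a=camera("side")[:,:,::-1]; b=camera("top")[:,:,::-1]
cv2.imwrite("pics/both4.png",np.hstack([cv2.resize(a[165:265,285:385],(400,400)),cv2.resize(b[185:285,280:380],(400,400))]))
E
```

```text
t 7.3167 ramp x,y,z mm [47.1  1.2 57.1] yaw 105.48 tilt [-0. -0.] F [-0.04  0.4  -0.32] q [ 0.47  0.43 -0.62  1.8   0.29  1.01  0.  ]
```

View pics/both4.png

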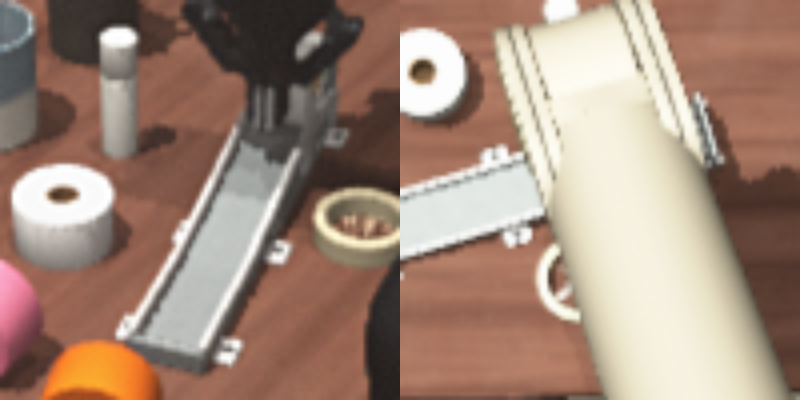

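The roll is hidden ahead of the fingers and the slope behind them is empty, so it should be past the crest. I'll follow a few mm more, then back off and raise the hand.

carry_out(
  commands=[
    [[-0.1,0,0,0,0,0],[-0.1,0,0,0,0,0],[-0.1,0,0,0,0,0],[0,0,0,0,0,0],[0,0,0,0,0,0],[0,0,0,0,0,0],[0.3,0,0,0,0,0],[0.5,0,-0.2,0,0,0],[0.5,0,-0.6,0,0,0],[0.5,0,-0.8,0,0,0],[0.8,0,-0.8,0,0,0],[0.8,0,-0.8,0,0,0],[0.8,0,-0.8,0,0,0],[0.8,0,-0.8,0,0,0],[0.8,0,0,0,0,0],[0.8,0,0,0,0,0],[0.8,0,0,0,0,0],[0,0,0,0,0,0],[0,0,0,0,0,0]],
  ],
)

```text
clock: 9.0
position: [0.4825, 0.2509, 0.2391]
ee_rot: [0.603, 0.798, 0.0, -0.0]
ft_force: [-0.8, -0.4, -0.8]
grip_width: -0.002
grasp_force: 0.0
```

```bash
python3 - <<'E'
from h import *
rep()
a=camera("side")[:,:,::-1]; b=camera("top")[:,:,::-1]
cv2.imwrite("pics/both5.png",np.hstack([cv2.resize(a[165:265,285:385],(400,400),interpolation=2),cv2.resize(b[185:285,280:380],(400,400),interpolation=2)]))
s=np.r_[O+u*.108,.0629]
for n,(x0,y0,k) in {"side":(285,165,0),"top":(280,185,400)}.items(): print(n,(proj(n,s)-[x0,y0])*4+[k,0])
E
```

```text
t 9.0 ramp x,y,z mm [-230.8   -1.   239.1] yaw 105.8 tilt [-0.  0.] F [-0.84 -0.38 -0.76] q [ 0.16  0.24 -0.83  1.63  0.18  1.35 -0.42]
side [293.59443853  72.1819028 ]
top [658.65511863 139.47050001]
```

View pics/both5.png

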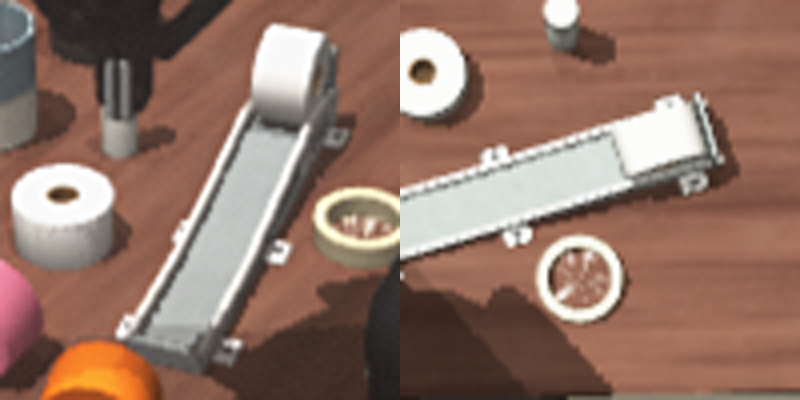

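The roll rests against the stop: centre near left-half (290,75) and right-half (658,138), which matches the predicted seat pixels. The other things are where they were and the hand is clear.

```bash
python3 -c "
from workcell import *
print(hand_in())"
```

```text
the job is handed in; nothing more can be done
None
```

I pushed the label roll up the slope and over the crest, and it came to rest in the cradle against the stop with the hand clear; the job is handed in, and no verdict came back.

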